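Set a swivel hook's flat to its setscrew and tighten it with a hex key

ROBOT

A 6-joint arm with a two-finger parallel gripper is mounted at the origin on the work surface. World frame = base frame: x ahead of the robot, y to its left, z up, the work surface at z = 0. Lengths are in m, angles in degrees, forces in N, time in s.
With the tool pointing down it reaches from about 0.25 to 0.725 m from the base axis. Payload 9.7 kg.
Tool frame: the origin (TCP) lies at the very end of the fingers, on their centre line; the grasp point (between the pads) lies 19 mm behind it; y points along the fingers, x is the direction in which the jaws open and shut, and the axes are right-handed (so a half turn about y gives the same grasp; the last joint's range is limited). The gripper opens to 85 mm and grips with 20 to 120 N. Pads are 22 mm wide; open, the fingers measure 114 mm over their backs; the gripper's body (76 mm by 85 mm) begins 54 mm behind the grasp point. The pads swing forward as they close: fully open they stand 13 mm farther back than shut.
Start: joints at [-68.01, 4.979, 10.078, 95.1, 0, 90], TCP at [0.206, -0.51, 0.231] pointing down, gripper open.
Joint ranges: [-179.16, 179.16], [-48.56, 103.87], [-65.8, 70.77], [-126.05, 130.52], [-82.76, 87.17], [-180, 180]. Speed limits (degrees/s): [127.2, 127.2, 147.25, 180, 180, 180].

INTERFACE

Orientations are given as [roll, pitch, yaw] about the fixed x, y, z axes, in that order (R = Rz(yaw) Ry(pitch) Rx(roll)).
In Python, from workcell import bot gives the robot as it stands.
- The arm moves only by the shell command python3 -m jog 'ROWS' [FORCE]. ROWS is JSON, a list of rows, each an object with "rotation": the turn, a rotation vector about the world's x, y, z in degrees, a list of three; "travel": the shift along the world's x, y, z in mm, a list of three; "jaw": the gripper command: -1 is shut, 1 is fully open, values between are in proportion. In form: [{"rotation": [rx, ry, rz], "travel": [x, y, z], "jaw": jaw}, ...]. A call has 1 to 8 rows; each row shifts and turns the commanded pose from where the row before left it; what a row does not reach is not made up. A row lasts 1/8 s, in which the tool goes at most 62.5 mm and 10.7 degrees, less where a joint would pass 70% of its speed; a pose out of reach is approached as far as the arm can. A call with a gripper value outside its range is refused whole. The fingers move at their own pace and stop on an object; FORCE is the grip in N (left out, the last holds). Time passes only in rows, so rows that do not move let the fingers close. It gives the time, the measured TCP pose, the force and the opening at its end, in the units of the state.
- bot.get_obs(): the state, without advancing time (a new reading comes with each control period).
- bot.camera(name): name is "side" or "top"; returns the picture (420x560x3 uint8, red, green, blue); there is no depth.
- bot.camera_params(name): a dict with "K" (3x3 intrinsics, pixels), "view" (4x4, takes a point from world to camera coordinates). Camera axes: x right, y up, looking along -z (the intrinsics and any distortion apply to the point x, -y, -z); pixel columns grow to the right and rows downward; lengths in m; the calibration is good to about 2 mm. A picture is of the moment at which its call begins. camera_params takes no time and is no camera call.
- bot.job_done(): hands the job in, once; it reports no verdict.
Trained networks look in the newest picture that a camera, given by its name, has taken for a name from the list of things; names that differ only in an ending like _2 or _b are one class to them, and where a whole thing is asked for, a point or a joint stands for the part that bears it (a point fixed in the world has none). Each returns a list of dicts, best first, with "score" (0 to 1); they miss things now and then, are a little off and sometimes report something else, mostly with a low value. They report only what shows in the picture. A call takes as long as a camera call.
- bot.recognise(camera, thing): "xy" ([column, row] in pixels, amid what is visible of it).
- bot.trace(camera, thing): "mask" (420x560 bool, what is visible of it) and "xy" ([column, row] in pixels, amid what is visible of it).
The state is a dict: "time": time; "q": joint angles; "qd": joint speeds; "joint_efforts": joint torques, N m; "ee_pos": TCP position; "tcp_rot": TCP orientation; "wrist_force": force on the tool from outside, world axes, zero at the start; "torque": the same for the moment, N m; "opening": finger opening in m.
Only numpy, scipy, OpenCV 4.12 (cv2) and the standard library are available. Lean on these libraries where they do the work, as an engineer would, in place of code of your own. Each camera call takes 0.05 s, during which the arm holds its last target.

TASK

The swivel hook on the little pegboard has come loose: turn its shaft until the flat faces the setscrew on top of the collar, so that the prong stands straight up. Then put the T-handled hex key into the setscrew and turn it clockwise until the screw is snug on the flat, firm but never forced, and leave the key standing in the screw; do not disturb the other things on the shelf.

Things in the scene. Friction and masses are not known exactly. Their poses are not given: they have to be found in the camera images.
- collar (a point): Centre of the hook's shaft inside the square aluminium collar (30 x 42 x 42 mm) on the white pegboard panel (fixed, 200 wide, 115 high, front face 31 mm behind this point); 85 mm above the shelf, straight below the setscrew. z up, x level along the shaft, from the robot's side into the panel, y to the panel's left. Thin pegs stand 40 mm out of the panel, 56 to 84 mm to the sides.
- shaft (a joint): Angle (rad) of the hook's shaft (the spindle), an 18 mm steel bar along collar x with one 2 mm deep flat. 0: flat straight up at the setscrew; positive: leaning to collar -y. Starts at 0.5 to 1.1, stays where left (friction 0.08 N m). The prong, a 10 mm round bar on the flat's side, 54 mm in front of the collar point (collar x -54 mm), reaches 55 mm from the axis and stands straight up at 0.
- socket (a point): Centre of the mouth of the hexagon socket in the setscrew's steel head (25 mm wide): 14.7 mm across flats, 14 mm deep, opening upward, mouth about 47 mm above the shaft axis. It turns and sinks with the screw: z up, x square to one flat of the socket, so it looks the same every 60 degrees. Clockwise from above tightens.
- key_bar (a point): Centre of the black cross-bar of the T-handled hex key (80 g): bar 64 x 17 x 14 mm along this frame's x, z up. The steel shank below its middle is a hexagon 14 mm across flats, one flat square to x; its tapered tip is 87 mm below this point. The key starts upright, loose in a hole 35 mm deep in a fixed wooden block 55 x 55 x 75 mm, this point 127 mm above the shelf.
- key_tip (a point): Middle of the end face of the hex key's shank, 87 mm below the centre of the bar; z up along the shank.
- setscrew: The setscrew below its head; origin at its lower end, z up. It sinks 5 mm per rad. It turns freely against 0.1 to 0.15 N m of thread friction; after 0.4 to 1.15 rad (unseen, differs each time) it meets the flat and the torque climbs, about 0.6 N m per rad of the hand. Snug: 0.13 to 0.2 N m more than while it ran free; under 0.1 more is loose, over 0.25 more is forced. It stays where left.
- glasses_case: Red plastic sunglasses case, 66 x 160 x 44 mm, origin under its centre; a bystander.
- shoe_tree: Wooden shoe tree about 270 mm long, lying along its x axis, 66 mm high; a bystander.
- key_ring: Stainless steel key ring of 34 mm with two flat keys of about 60 mm; a bystander.
- amber_bottle: Amber glass bottle, 52 mm thick, 130 mm high, origin under its centre; a bystander.
- polish_tin: Flat round shoe polish tin, 70 mm wide, 30 mm high; a bystander.
- clothes_brush: Clothes brush lying along its x axis; a bystander.
- match_box: Small cardboard box, 50 x 35 x 16 mm; a bystander.

How it is judged:
By the outcome, as a careful person would: the job done as asked, in the order asked, and still so for the second after the job is handed in, with the robot touching nothing.
It also fails if it takes over 72 s, if anything falls off the work surface, if the arm or the gripper's body presses on something with over 40 N, if the wrist force passes 120 N, or if a joint passes its speed limit or range.

## Working session

There is one attempt and no reset: what is moved stays moved. The work goes in short steps, Python scripts to look and compute and a shell command to move; the robot and the scene stay as the last step left them, time stands still between calls to the robot, and variables do not carry over. Pictures are saved under pics/ and viewed, and the job is handed in when it is done.

```bash
ls; mkdir -p pics; python3 - <<'E'
from workcell import bot
import cv2, numpy as np
np.set_printoptions(precision=4,suppress=True)
o=bot.get_obs(); print(o)
for c in ("side","top"):
    im=bot.camera(c); cv2.imwrite(f"pics/{c}0.png",im[:,:,::-1])
    p=bot.camera_params(c); print(c,p)
    for t in ("collar","shaft","socket","key_bar","key_tip","setscrew"):
        try: print(t,[(np.round(d["xy"],1),round(d["score"],2)) for d in bot.recognise(c,t)][:3])
        except Exception as e: print(t,e)
E
```

```text
pics
{'time': 0.0, 'q': array([-68.0108,   5.0111,  10.0331,  95.0998,   0.    ,  90.0006]), 'qd': array([ 0.0065,  0.0117, -0.0253,  0.0419, -0.008 , -0.0268]), 'joint_efforts': array([ -0.0053, -52.039 ,  46.4795,   0.0165,  -0.0002,   0.    ]), 'ee_pos': array([ 0.2058, -0.5098,  0.2306]), 'tcp_rot': array([-90.    ,   0.0778, -68.0114]), 'wrist_force': array([-0.6153, -0.0665,  0.979 ]), 'torque': array([-0.0391,  0.0612, -0.0446]), 'opening': 0.08534735778923198}
side {'K': array([[436.1528,   0.    , 276.2533],
       [  0.    , 436.1528, 214.8755],
       [  0.    ,   0.    ,   1.    ]]), 'view': array([[-0.8256, -0.5642, -0.0052,  0.4369],
       [ 0.3472, -0.5152,  0.7836, -0.2608],
       [-0.4448,  0.6452,  0.6212, -0.8832],
       [ 0.    ,  0.    ,  0.    ,  1.    ]])}
collar [(array([274.9, 198.3]), 0.74)]
shaft [(array([308.5, 192.9]), 0.72)]
socket [(array([289.6, 179.4]), 0.63)]
key_bar [(array([260.5, 272.6]), 0.64)]
key_tip [(array([263.9, 277.1]), 0.74), (array([307. , 194.7]), 0.57)]
setscrew [(array([166.1, 255.9]), 0.48)]
top {'K': array([[485.5331,   0.    , 282.7029],
       [  0.    , 485.5331, 207.684 ],
       [  0.    ,   0.    ,   1.    ]]), 'view': array([[-0.0182, -0.9998,  0.0109,  0.0004],
       [ 0.9882, -0.0163,  0.1523, -0.5501],
       [-0.1521,  0.0136,  0.9883, -1.3131],
       [ 0.    ,  0.    ,  0.    ,  1.    ]])}
collar [(array([317.7, 183.4]), 0.55), (array([109.3, 259.1]), 0.46)]
shaft [(array([325.1, 218.3]), 0.64), (array([200.9, 252.2]), 0.37)]
socket [(array([320.8, 200.8]), 0.41)]
key_bar [(array([202.5, 255.4]), 0.74)]
key_tip [(array([203.8, 254.4]), 0.61)]
setscrew [(array([317.2, 183.3]), 0.75), (array([319.4, 197.3]), 0.62)]
```

View pics/side0.png

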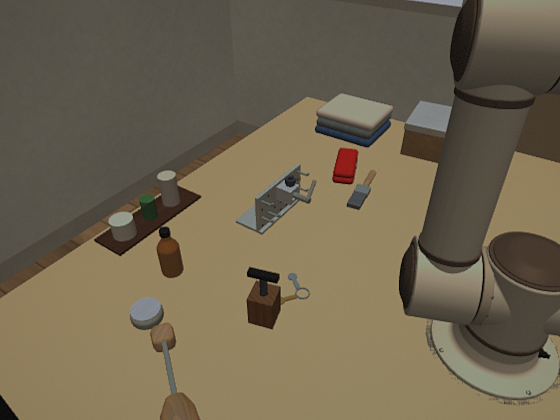

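View pics/top0.png

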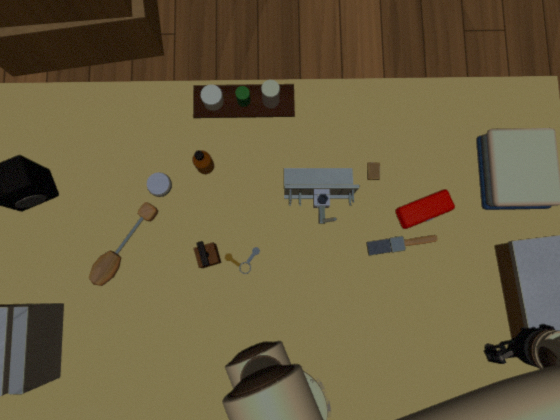

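```bash
python3 - <<'E'
import cv2
a=cv2.imread("pics/side0.png"); t=cv2.imread("pics/top0.png")
cv2.imwrite("pics/side0_c.png",cv2.resize(a[120:320,180:380],None,fx=3,fy=3,interpolation=2))
cv2.imwrite("pics/top0_c.png",cv2.resize(t[130:290,170:370],None,fx=3.7,fy=3.7,interpolation=2))
E
```

```text
(no output)
```

View pics/side0_c.png

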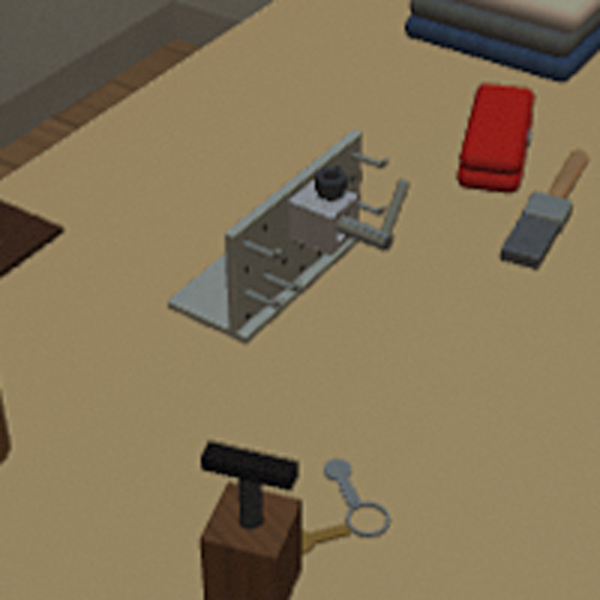

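View pics/top0_c.png

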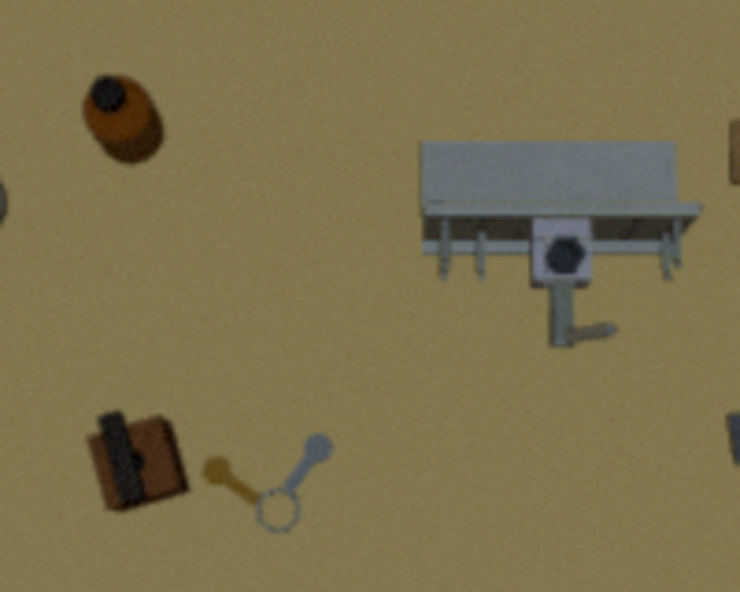

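```bash
cat > h.py <<'E'
import numpy as np, cv2
from workcell import bot
from scipy.optimize import least_squares
np.set_printoptions(precision=4,suppress=True)
P={c:bot.camera_params(c) for c in ("side","top")}
def proj(c,X):
    X=np.atleast_2d(X); V=P[c]["view"]; p=X@V[:3,:3].T+V[:3,3]; p=p*[1,-1,-1]
    q=p@P[c]["K"].T; return q[:,:2]/q[:,2:]
def ray(c,uv):
    V=P[c]["view"]; R=V[:3,:3]; C=-R.T@V[:3,3]
    d=np.linalg.inv(P[c]["K"])@[uv[0],uv[1],1]; return C,R.T@(d*[1,-1,-1])
def atz(c,uv,z):
    C,d=ray(c,uv); return C+d*(z-C[2])/d[2]
def tri(us,ut):
    f=lambda X:np.r_[proj("side",X)[0]-us,proj("top",X)[0]-ut]
    r=least_squares(f,[0.5,0,0.1]); return r.x,np.abs(r.fun).max()
E
python3 - <<'E'
from h import *
s=lambda x,y:(x/3+180,y/3+120)
t=lambda x,y:(x/3.7+170,y/3.7+130)
print("head",tri(s(332,176),t(565,256)), atz("top",t(565,256),.132))
print("bar",tri(s(250,465),t(122,458)), atz("top",t(122,458),.134))
print("barL",atz("top",t(112,416),.134),"barR",atz("top",t(132,503),.134))
print("spindle end",tri(s(388,240),t(562,340)))
print("prong tip",tri(s(402,184),t(612,329)))
print("panel top L/R", atz("top",t(424,209),.115),atz("top",t(700,209),.115))
print("panel base", atz("top",t(421,142),0.004),atz("top",t(676,142),0.004))
for c in("side","top"):
    im=bot.camera(c)
    for n in ("key_bar","shaft","setscrew"):
        for d in bot.trace(c,n)[:1]:
            m=d["mask"].astype(np.uint8); ys,xs=np.nonzero(m); print(c,n,d["score"],d["xy"],m.sum(),xs.min(),xs.max(),ys.min(),ys.max(),cv2.minAreaRect(np.c_[xs,ys].astype(np.float32)))
E
```

```text
head (array([ 0.5585, -0.1124,  0.1303]), np.float64(0.549215529706089)) [ 0.5569 -0.1129  0.132 ]
bar (array([0.4217, 0.2001, 0.1255]), np.float64(0.4636632568647201)) [0.42   0.1982 0.134 ]
barL [0.4491 0.2053 0.134 ] barR [0.3889 0.1911 0.134 ]
spindle end (array([ 0.5029, -0.1135,  0.0846]), np.float64(0.06313210069561137))
prong tip (array([ 0.5072, -0.1446,  0.1233]), np.float64(0.6797386163867145))
panel top L/R [ 0.5957 -0.0142  0.115 ] [ 0.5925 -0.2128  0.115 ]
panel base [ 0.6714 -0.0149  0.004 ] [ 0.6683 -0.2156  0.004 ]
side key_bar 0.73 [262.1, 275.6] 408 248 278 268 295 ((260.8252868652344, 277.3271484375), (28.900291442871094, 26.583389282226562), 37.5685920715332)
side shaft 0.61 [306.8, 195.2] 188 293 315 180 202 ((303.8301696777344, 189.09432983398438), (18.6810359954834, 23.62601661682129), 15.945394515991211)
top key_bar 0.77 [202.1, 253.8] 185 196 207 242 265 ((202.55001831054688, 253.14999389648438), (24.6657657623291, 8.538147926330566), 71.56504821777344)
top shaft 0.54 [323.2, 218.9] 155 318 335 206 223 ((326.5, 214.5), (17.0, 17.0), 90.0)
top setscrew 0.74 [111.9, 259.3] 1235 89 157 201 285 ((123.65005493164062, 244.21421813964844), (23.99758529663086, 99.14010620117188), 39.23736572265625)
```

```bash
python3 -m jog '[{"rotation":[0,0,-3],"travel":[25,33,0],"jaw":1},{"rotation":[0,0,-3],"travel":[25,33,0],"jaw":1},{"rotation":[0,0,-3],"travel":[25,33,0],"jaw":1},{"rotation":[0,0,-3],"travel":[25,33,0],"jaw":1},{"rotation":[0,0,-3],"travel":[25,33,0],"jaw":1},{"rotation":[0,0,-3],"travel":[25,33,0],"jaw":1},{"rotation":[0,0,-3],"travel":[25,33,0],"jaw":1},{"rotation":[0,0,-2],"travel":[25,33,0],"jaw":1}]' 20
python3 -m jog '[{"rotation":[0,0,0],"travel":[25,33,0],"jaw":1},{"rotation":[0,0,0],"travel":[25,33,0],"jaw":1},{"rotation":[0,0,0],"travel":[25,33,0],"jaw":1},{"rotation":[0,0,0],"travel":[25,33,0],"jaw":1},{"rotation":[0,0,0],"travel":[0,0,0],"jaw":1},{"rotation":[0,0,0],"travel":[0,0,0],"jaw":1}]'
python3 -c "
from h import *
o=bot.get_obs(); print(o)"
```

```text
time: 2.1
ee_pos: [0.4066, -0.2448, 0.2314]
tcp_rot: [-90.0, -0.0, -91.1]
wrist_force: [0.4, -0.5, 0.1]
opening: 0.0852
time: 2.85
ee_pos: [0.5058, -0.1141, 0.2312]
tcp_rot: [-90.0, -0.0, -91.0]
wrist_force: [-0.4, -0.5, 0.6]
opening: 0.0857
{'time': 2.85, 'q': array([-12.7046,   0.6569,   5.5741,  94.9363,  -0.0117, 168.278 ]), 'qd': array([-1.0972, -0.56  , -0.2958, -0.0052,  0.0414, -0.0017]), 'joint_efforts': array([  1.1167, -46.6181,  46.5831,  -0.0675,   0.0449,   0.0341]), 'ee_pos': array([ 0.5058, -0.1141,  0.2312]), 'tcp_rot': array([-90.021 ,  -0.0076, -90.9826]), 'wrist_force': array([-0.3752, -0.4555,  0.5702]), 'torque': array([-0.0297,  0.0125, -0.0003]), 'opening': 0.08567373444284913}
```

```bash
python3 -m jog '[{"rotation":[0,0,0],"travel":[-1,1.5,-20],"jaw":1},{"rotation":[0,0,0],"travel":[0,0,-25],"jaw":1},{"rotation":[0,0,0],"travel":[0,0,-20],"jaw":1},{"rotation":[0,0,0],"travel":[0,0,0],"jaw":1}]'
cat > look.py <<'E'
import sys; from h import *
tag=sys.argv[1]; 
for i,(c,b) in enumerate((("side",sys.argv[2]),("top",sys.argv[3]))):
    u,v,w=map(int,b.split(","))
    im=bot.camera(c)[:,:,::-1]; k=390/(2*w); cr=im[max(v-w,0):v+w,max(u-w,0):u+w]
    o=cv2.resize(cr,(390,390),interpolation=cv2.INTER_CUBIC)
    a=o if i==0 else np.hstack([a,o])
cv2.imwrite(f"pics/{tag}.png",cv2.convertScaleAbs(a,alpha=1.6))
print(bot.get_obs()["time"])
E
python3 look.py p1 295,190,50 323,205,50
```

```text
time: 3.35
ee_pos: [0.5037, -0.1132, 0.1652]
tcp_rot: [-90.1, 0.0, -91.1]
wrist_force: [-0.4, 0.1, 0.8]
opening: 0.0855
3.45
```

View pics/p1.png

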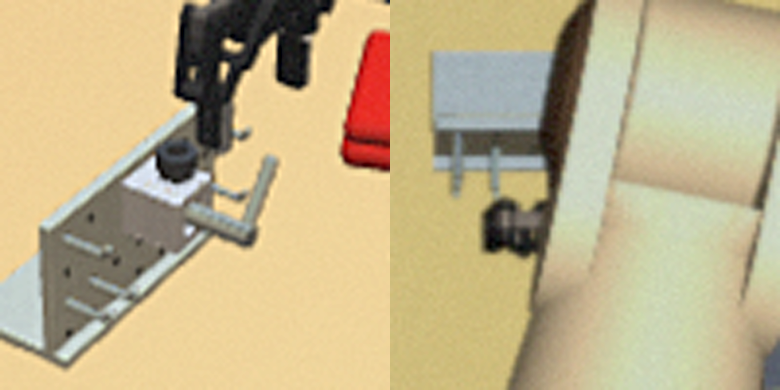

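```bash
python3 -m jog '[{"rotation":[0,0,0],"travel":[0,0.5,-15],"jaw":1},{"rotation":[0,0,0],"travel":[0,0,-15],"jaw":1},{"rotation":[0,0,0],"travel":[0,0,-14],"jaw":1},{"rotation":[0,0,0],"travel":[0,0,-12],"jaw":1},{"rotation":[0,0,0],"travel":[0,0,0],"jaw":1}]'
python3 look.py p2 295,190,50 323,205,50
```

```text
time: 4.08
ee_pos: [0.5043, -0.1118, 0.109]
tcp_rot: [-90.1, 0.0, -91.0]
wrist_force: [-0.0, -1.0, -0.0]
opening: 0.0856
4.175
```

View pics/p2.png

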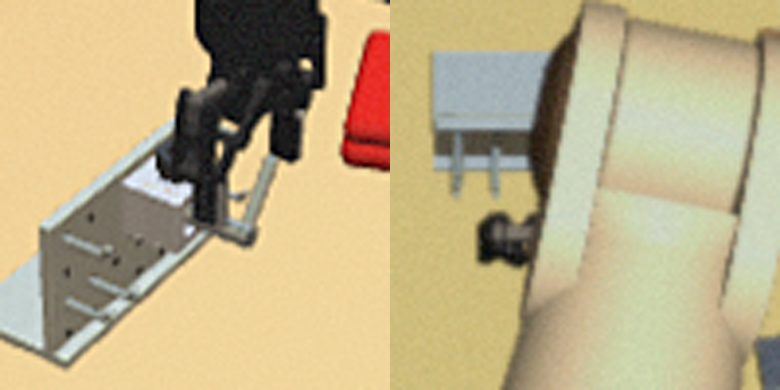

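```bash
for j in 0; do python3 -m jog '[{"rotation":[0,0,0],"travel":[0,0,0],"jaw":0.5},{"rotation":[0,0,0],"travel":[0,0,0],"jaw":0.2},{"rotation":[0,0,0],"travel":[0,0,0],"jaw":-0.1},{"rotation":[0,0,0],"travel":[0,0,0],"jaw":-0.3}]' 30; python3 -m jog '[{"rotation":[0,0,0],"travel":[0,0,0],"jaw":-0.5},{"rotation":[0,0,0],"travel":[0,0,0],"jaw":-0.7},{"rotation":[0,0,0],"travel":[0,0,0],"jaw":-1},{"rotation":[0,0,0],"travel":[0,0,0],"jaw":-1},{"rotation":[0,0,0],"travel":[0,0,0],"jaw":-1}]'; done
python3 look.py p3 295,190,50 323,205,50; python3 -c "
from h import *
o=bot.get_obs(); print(o['torque'],o['wrist_force'],o['ee_pos'])"
```

```text
time: 4.68
ee_pos: [0.5051, -0.112, 0.1105]
tcp_rot: [-90.0, -0.0, -91.0]
wrist_force: [0.1, -1.7, 2.0]
opening: 0.03
time: 5.3
ee_pos: [0.5049, -0.112, 0.1103]
tcp_rot: [-90.0, -0.0, -91.0]
wrist_force: [-0.5, -3.0, 2.1]
opening: 0.0087
5.4
[-0.6826  0.157  -0.0014] [-1.0931 -2.8208  2.8554] [ 0.5049 -0.112   0.1103]
```

View pics/p3.png

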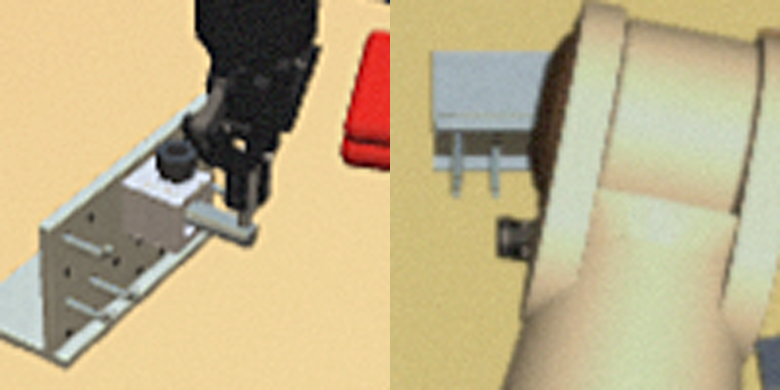

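```bash
S='from h import *
o=bot.get_obs(); print(o["torque"],o["wrist_force"],o["ee_pos"],o["tcp_rot"])'
python3 -m jog '[{"rotation":[0,0,0],"travel":[0,0,0],"jaw":-1},{"rotation":[0,0,0],"travel":[0,0,0],"jaw":-1}]' 100; python3 -c "$S"
python3 -m jog '[{"rotation":[0,0,0],"travel":[0,1,0],"jaw":-1},{"rotation":[0,0,0],"travel":[0,0,0],"jaw":-1}]'; python3 -c "$S"
python3 -m jog '[{"rotation":[0,0,0],"travel":[0,-1,0],"jaw":-1},{"rotation":[0,0,0],"travel":[0,0,0],"jaw":-1}]'; python3 -c "$S"
python3 -m jog '[{"rotation":[0,0,0],"travel":[0,-1,0],"jaw":-1},{"rotation":[0,0,0],"travel":[0,0,0],"jaw":-1}]'; python3 -c "$S"
python3 -m jog '[{"rotation":[0,0,0],"travel":[0,1,0],"jaw":-1},{"rotation":[0,0,0],"travel":[0,0,0],"jaw":-1}]'; python3 -c "$S"
```

```text
time: 5.65
ee_pos: [0.5049, -0.1121, 0.1104]
tcp_rot: [-90.0, -0.0, -91.0]
wrist_force: [-2.2, -3.2, 4.2]
opening: 0.0067
[-0.733   0.4287 -0.0024] [-2.2006 -3.1772  4.1941] [ 0.5049 -0.1121  0.1104] [-90.0003  -0.0107 -91.0121]
time: 5.9
ee_pos: [0.5049, -0.1116, 0.1104]
tcp_rot: [-90.0, -0.1, -91.0]
wrist_force: [-2.5, -6.7, 4.2]
opening: 0.0065
[-1.524   0.4583 -0.0687] [-2.5096 -6.6699  4.1522] [ 0.5049 -0.1116  0.1104] [-89.9995  -0.0885 -91.0395]
time: 6.15
ee_pos: [0.5049, -0.112, 0.1104]
tcp_rot: [-90.0, -0.0, -91.0]
wrist_force: [-2.9, -3.3, 5.5]
opening: 0.0068
[-0.8052  0.4972 -0.0106] [-2.8539 -3.2945  5.5137] [ 0.5049 -0.112   0.1104] [-90.0019  -0.003  -91.0152]
time: 6.4
ee_pos: [0.5049, -0.1125, 0.1104]
tcp_rot: [-90.0, 0.1, -91.0]
wrist_force: [-2.3, 0.1, 5.6]
opening: 0.0068
[-0.0717  0.5645  0.0085] [-2.3149  0.12    5.5831] [ 0.5049 -0.1125  0.1104] [-90.0043   0.0717 -90.9908]
time: 6.65
ee_pos: [0.5049, -0.112, 0.1104]
tcp_rot: [-90.0, -0.0, -91.0]
wrist_force: [-4.1, -4.4, 5.0]
opening: 0.0071
[-0.7734  0.5987 -0.0564] [-4.057  -4.3951  5.037 ] [ 0.5049 -0.112   0.1104] [-90.0051  -0.0134 -91.0099]
```

```bash
python3 -m jog '[{"rotation":[0,0,0],"travel":[0,-0.5,0],"jaw":-1},{"rotation":[0,0,0],"travel":[0,0,0],"jaw":-1}]' 40;  python3 -m jog '[{"rotation":[0,0,0],"travel":[0,0,0],"jaw":-0.3},{"rotation":[0,0,0],"travel":[0,0,0],"jaw":0},{"rotation":[0,0,0],"travel":[0,0,0],"jaw":0},{"rotation":[0,0,0],"travel":[0,0,20],"jaw":0.5},{"rotation":[0,0,0],"travel":[0,0,40],"jaw":1},{"rotation":[0,0,0],"travel":[0,0,40],"jaw":1},{"rotation":[0,0,0],"travel":[0,0,40],"jaw":1}]'
python3 look.py p4 295,190,40 323,205,40
```

```text
time: 6.9
ee_pos: [0.5048, -0.1122, 0.1104]
tcp_rot: [-90.0, 0.0, -91.0]
wrist_force: [-3.5, -0.6, 5.4]
opening: 0.0067
time: 7.78
ee_pos: [0.5049, -0.1124, 0.2515]
tcp_rot: [-90.0, 0.0, -91.0]
wrist_force: [0.1, 0.2, 0.5]
opening: 0.0857
7.875
```

View pics/p4.png

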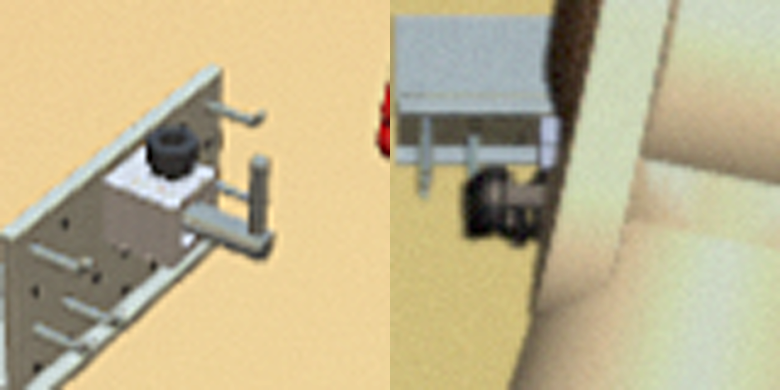

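```bash
python3 -m jog '[{"rotation":[0,0,10],"travel":[-4,16,0],"jaw":1},{"rotation":[0,0,10],"travel":[-4,16,0],"jaw":1},{"rotation":[0,0,10],"travel":[-4,16,0],"jaw":1},{"rotation":[0,0,10],"travel":[-4,16,0],"jaw":1},{"rotation":[0,0,10],"travel":[-4,16,0],"jaw":1},{"rotation":[0,0,10],"travel":[-4,16,0],"jaw":1},{"rotation":[0,0,10],"travel":[-4,16,0],"jaw":1},{"rotation":[0,0,10],"travel":[-4,16,0],"jaw":1}]'; python3 -m jog '[{"rotation":[0,0,10],"travel":[-5,16,0],"jaw":1},{"rotation":[0,0,10],"travel":[-5,16,0],"jaw":1},{"rotation":[0,0,10],"travel":[-4,16,0],"jaw":1},{"rotation":[0,0,10],"travel":[-4,16,0],"jaw":1}]'
python3 look.py p5 295,190,30 323,205,30;python3 - <<'E'
from h import *
for c,b in(("side",(255,150)),("top",(290,175))):
    im=bot.camera(c)[:,:,::-1][b[1]:b[1]+65,b[0]:b[0]+65] if 1 else 0
    cv2.imwrite(f"pics/p5{c}.png",cv2.convertScaleAbs(cv2.resize(im,None,fx=9,fy=9,interpolation=2),alpha=1.6))
E
```

```text
time: 8.88
ee_pos: [0.4727, 0.0161, 0.2495]
tcp_rot: [-90.0, 0.0, -10.7]
wrist_force: [-0.1, 0.5, -0.9]
opening: 0.0855
time: 9.38
ee_pos: [0.4547, 0.0801, 0.2496]
tcp_rot: [-90.0, 0.0, 29.3]
wrist_force: [0.4, -0.4, -0.5]
opening: 0.0856
9.475
```

View pics/p5side.png

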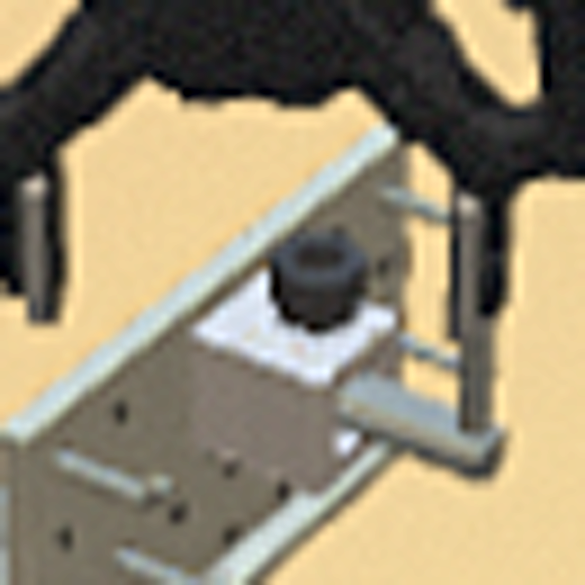

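View pics/p5top.png

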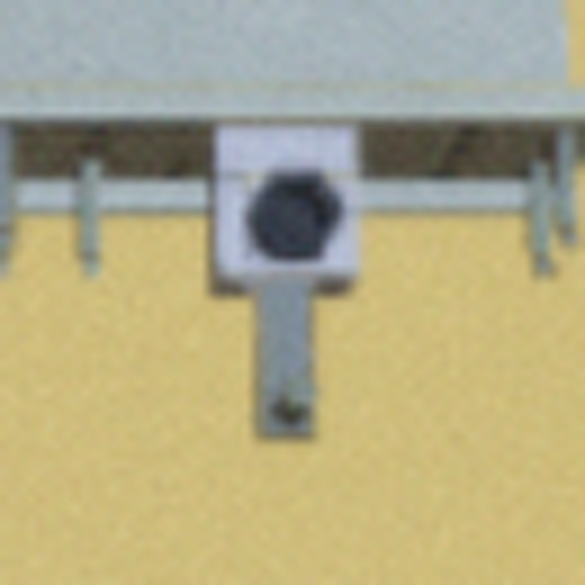

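```bash
python3 - <<'E'
from h import *
s=lambda x,y:np.array((x/9+255-.0,y/9+150))
t=lambda x,y:np.array((x/9+290,y/9+175))
print("tip tri",tri(s(467,203),t(292,402)))
print("head tri",tri(s(320,245),t(293,213)), "z132:",atz("top",t(293,213),.132))
print("spindle end top",tri(s(480,452),t(287,433)))
c0=np.array([.505,-.1122,.085])
for a in(-.1,-.05,0,.05,.1):
    d=np.array([0.016*0,-np.sin(a),np.cos(a)])
    A=proj("side",[c0+.009*d,c0+.055*d]);B=proj("top",[c0+.009*d,c0+.055*d])
    f=lambda M:np.degrees(np.arctan2(M[1,0]-M[0,0],-(M[1,1]-M[0,1])))
    print(a,f(A),(A-[255,150])*9,(B-[290,175])*9)
E
python3 - <<'E'
import cv2,numpy as np
from workcell import bot
im=bot.camera("top")
c=im[185:212,310:337].astype(float)
c=np.clip((c-c.min())*3.5,0,255).astype(np.uint8)[:,:,::-1]
im2=bot.camera("side")[172:190,280:300].astype(float)
d=np.clip((im2-im2.min())*4,0,255).astype(np.uint8)[:,:,::-1]
cv2.imwrite("pics/p6.png",np.hstack([cv2.resize(c,(400,400),interpolation=2),cv2.resize(d,(400,360),interpolation=2,).__class__(0) if 0 else cv2.resize(d,(400,400),interpolation=2)]))
E
```

```text
tip tri (array([ 0.5026, -0.1043,  0.1728]), np.float64(2.0455784445986183))
head tri (array([ 0.5589, -0.1117,  0.135 ]), np.float64(0.44332420518236404)) z132: [ 0.5583 -0.1125  0.132 ]
spindle end top (array([ 0.5021, -0.1122,  0.0846]), np.float64(0.9280936988887447))
-0.1 -0.860880863103289 [[479.4727 424.8214]
 [477.5908 299.58  ]] [[282.5917 411.7038]
 [280.9115 391.9117]]
-0.05 1.074477517257564 [[480.2891 423.958 ]
 [482.72   294.347 ]] [[284.1098 411.6643]
 [290.5251 391.6594]]
0 2.879747367455779 [[481.104  423.1567]
 [487.826  289.5275]] [[285.6249 411.6344]
 [300.1203 391.4689]]
0.05 4.572544003787456 [[481.9152 422.4196]
 [492.8948 285.1328]] [[287.1332 411.6139]
 [309.6701 391.3409]]
0.1 6.168086968612785 [[482.7208 421.7483]
 [497.9129 281.1726]] [[288.6308 411.603 ]
 [319.1475 391.2758]]
```

View pics/p6.png

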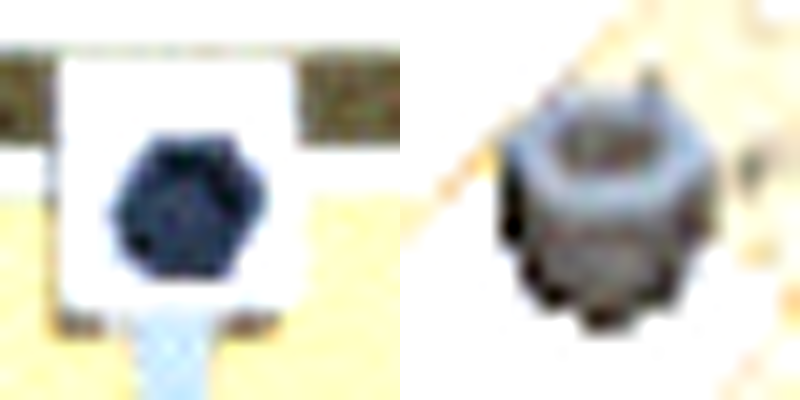

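```bash
cat >> h.py <<'E'
from scipy.optimize import minimize
def hullmask(c,X,roi,S=8):
    u0,v0,w,h=roi; p=(proj(c,X)-[u0-.5,v0-.5])*S
    hl=cv2.convexHull(p.astype(np.float32))
    m=np.zeros((h*S,w*S),np.uint8); cv2.fillConvexPoly(m,np.round(hl*16).astype(np.int32),255,shift=4)
    return cv2.GaussianBlur(cv2.resize(m,(w,h),interpolation=cv2.INTER_AREA).astype(float)/255,(0,0),.6)
def box(x,y,z,yaw,l,w,h):
    g=np.array([[i,j,k] for i in(-1,1) for j in(-1,1) for k in(-1,1)])*np.array([l,w,h])/2
    a=np.radians(yaw); R=np.array([[np.cos(a),-np.sin(a),0],[np.sin(a),np.cos(a),0],[0,0,1]])
    return g@R.T+[x,y,z]
def hexp(x,y,z0,z1,yaw,af):
    a=np.radians(yaw+30+60*np.arange(6)); r=af/np.sqrt(3)
    q=np.c_[x+r*np.cos(a),y+r*np.sin(a)]
    return np.r_[np.c_[q,np.full(6,z0)],np.c_[q,np.full(6,z1)]]
E
python3 - <<'E'
from h import *
D={}
for c in("side","top"):
    im=cv2.imread(f"pics/{c}0.png").astype(float)
    X=box(.42,.199,.127,13,.09,.045,.014); p=proj(c,X); u0,v0=np.floor(p.min(0)-4).astype(int); u1,v1=np.ceil(p.max(0)+4).astype(int)
    D[c]=((u0,v0,u1-u0,v1-v0),im[v0:v1,u0:u1])
    g=D[c][1].max(2); print(c,D[c][0]); print(np.round(g[::2,::2]).astype(int))
E
```

```text
side (np.int64(235), np.int64(254), np.int64(60), np.int64(42))
[[149 151 151 150 149 150 151 150 150 150 148 149 150 150 150 150 150 150
  151 149 152 149 150 151 150 151 152 150 151 150]
 [150 150 150 150 151 150 152 150 151 149 150 148 150 149 149 149 150 148
  150 151 150 151 151 150 150 149 149 151 150 150]
 [150 150 150 150 151 150 151 150 150 149 151 150 149 150 151 151 151 149
  150 150 149 150 152 152 151 151 149 148 150 150]
 [151 151 150 151 150 150 150 150 150 151 150 150 150 151 151 150 151 148
  150 150 150 151 150 151 149 150 150 150 150 151]
 [151 150 149 150 149 148 150 150 150 152 152 150 150 150 149 150 151 150
  149 151 150 151 150 150 149 150 151 151 151 149]
 [148 150 150 149 150 150 149 150 150 151 151 150 151 149 150 150 149 149
  149 149 150 151 149 149 149 151 150 150 151 150]
 [150 150 151 150 149 149 152 132 142 159 156 152 151 150 151 148 150 151
  151 149 151 151 151 150 149 150 149 150 150 149]
 [151 149 149 149 150 151 154  21  13  33  85 110 146 161 158 153 152 150
  151 150 150 151 152 152 150 150 151 151 151 148]
 [150 149 150 150 149 153 127  22  2
[... 2657 characters left out ...]
129 127 130  88  67  45  28  24  31  62  70  70  72  66  38]
 [130 130 128 130 128 107  69  57  29  31  32  37  65  67  73  71  41]
 [128 129 130 132 130 123  73  65  33  24  29  26  66  68  63  49  42]
 [128 130 129 130 128 128  77  68  40  29  21  14  40  42  52  82 117]
 [128 128 129 129 129 129  94  71  46  20  32  72 105 117 128 126 127]
 [129 132 129 131 129 130 124 114  95 108 122 130 130 129 129 131 128]
 [127 130 129 128 130 129 130 126 129 127 129 127 127 128 129 128 130]
 [129 129 128 129 130 129 128 128 132 126 127 129 126 129 130 127 129]
 [129 130 131 128 130 129 131 128 128 130 130 128 131 129 131 129 127]
 [128 129 128 130 128 129 124 128 130 128 129 131 131 129 131 128 129]]
```

```bash
cat > fitkey.py <<'E'
from h import *
def model(c,roi,p):
    x,y,yaw=p
    return np.maximum(hullmask(c,box(x,y,.127,yaw,.064,.017,.014),roi),hullmask(c,hexp(x,y,.075,.122,yaw,.014),roi))
def obs(c,im):
    X=box(.42,.199,.127,13,.08,.035,.014); p=proj(c,X); u0,v0=np.floor(p.min(0)-3).astype(int); u1,v1=np.ceil(p.max(0)+3).astype(int)
    g=im[v0:v1,u0:u1].max(2); roi=(u0,v0,u1-u0,v1-v0)
    t=(g<48).astype(np.uint8); n,l,st,_=cv2.connectedComponentsWithStats(t); k=1+np.argmax(st[1:,4]); 
    return roi,cv2.GaussianBlur((l==k).astype(float),(0,0),.6)
O={c:obs(c,cv2.imread(f"pics/{c}0.png").astype(float)) for c in("side","top")}
for cs in(("side","top"),("side",),("top",)):
    f=lambda p:sum(((model(c,O[c][0],[p[0]/1e3,p[1]/1e3,p[2]])-O[c][1])**2).sum() for c in cs)
    r=minimize(f,[420,199,13],method="Nelder-Mead",options=dict(initial_simplex=[[420,199,13],[424,199,13],[420,203,13],[420,199,19]]))
    print(cs,r.x,r.fun)
E
python3 fitkey.py
```

```text
('side', 'top') [422.3554 201.4463  15.531 ] 57.07768553295164
('side',) [422.8851 202.3889  16.3386] 34.736172122566906
('top',) [419.8667 199.9001  15.4919] 8.500056195453196
```

```bash
python3 -m jog '[{"rotation":[0,0,9],"travel":[-4,15,0],"jaw":1},{"rotation":[0,0,9],"travel":[-4,15,0],"jaw":1},{"rotation":[0,0,9],"travel":[-4,15,0],"jaw":1},{"rotation":[0,0,9],"travel":[-4,15,0],"jaw":1},{"rotation":[0,0,9],"travel":[-4,15,0],"jaw":1},{"rotation":[0,0,9],"travel":[-4,15,0],"jaw":1},{"rotation":[0,0,10],"travel":[-5,15,0],"jaw":1},{"rotation":[0,0,10],"travel":[-5,14,0],"jaw":1}]'
python3 - <<'E'
from h import *
for c in ("side","top"):
    im=np.mean([bot.camera(c).astype(float) for _ in range(5)],0)
    np.save(f"mid_{c}.npy",im)
a=np.load("mid_side.npy")[165:210,270:320,::-1];b=np.load("mid_top.npy")[180:230,300:350,::-1]
f=lambda a:cv2.resize(np.clip(a*1.6,0,255).astype(np.uint8),(400,int(400*a.shape[0]/a.shape[1])),interpolation=2)
A=f(a);B=f(b);A=np.vstack([A,np.zeros((400-A.shape[0],400,3),np.uint8)])
cv2.imwrite("pics/p7.png",np.hstack([A,B]))
E
```

```text
time: 10.68
ee_pos: [0.4211, 0.1985, 0.2501]
tcp_rot: [-90.0, 0.0, 103.1]
wrist_force: [0.4, 0.4, -0.1]
opening: 0.0852
```

View pics/p7.png

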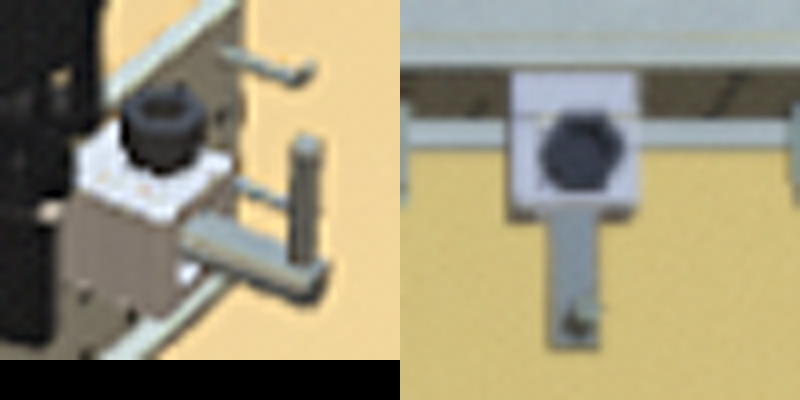

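```bash
python3 - <<'E'
from h import *
a=np.load("mid_side.npy")
q=a[...,2]/a[...,0]
for v in range(182,197):
    r=q[v,303:316]; w=np.clip(r-.68,0,None); print(v,np.round(r,2), round((w*np.arange(303,316)).sum()/w.sum(),2))
for an in(-.1,-.05,0,.05):
    c0=np.array([.505,-.1122,.085]);d=np.array([0,-np.sin(an),np.cos(an)])
    A=proj("side",[c0+.012*d,c0+.055*d]);print(an,A.ravel(),"dx/dv",(A[1,0]-A[0,0])/(A[1,1]-A[0,1]))
E
```

```text
182 [0.64 0.64 0.64 0.68 0.97 1.09 0.86 0.63 0.64 0.64 0.64 0.64 0.64] 307.87
183 [0.64 0.64 0.64 0.73 1.   1.09 0.94 0.66 0.63 0.64 0.64 0.64 0.64] 307.85
184 [0.64 0.64 0.64 0.72 0.9  0.92 0.82 0.67 0.64 0.64 0.64 0.65 0.64] 307.75
185 [0.65 0.64 0.64 0.72 0.9  0.89 0.8  0.67 0.64 0.64 0.64 0.65 0.65] 307.7
186 [0.63 0.64 0.64 0.72 0.92 0.91 0.77 0.65 0.64 0.64 0.65 0.65 0.65] 307.61
187 [0.62 0.63 0.63 0.75 0.92 0.9  0.76 0.65 0.64 0.64 0.65 0.65 0.65] 307.51
188 [0.79 0.65 0.61 0.77 0.89 0.91 0.75 0.65 0.65 0.65 0.65 0.65 0.64] 306.78
189 [0.96 0.91 0.94 0.88 0.88 0.9  0.77 0.65 0.64 0.65 0.65 0.65 0.64] 305.56
190 [0.74 1.03 1.12 0.94 0.88 0.9  0.76 0.65 0.64 0.65 0.65 0.64 0.65] 305.74
191 [0.63 0.64 0.68 0.9  0.88 0.9  0.76 0.64 0.64 0.64 0.65 0.64 0.64] 307.22
192 [0.63 0.63 0.64 0.83 0.89 0.91 0.73 0.64 0.65 0.65 0.64 0.65 0.65] 307.28
193 [0.61 0.62 0.63 0.88 0.88 0.91 0.72 0.64 0.65 0.65 0.65 0.65 0.65] 307.15
194 [0.85 0.76 0.67 0.91 0.87 0.91 0.71 0.64 0.65 0.65 0.65 0.64 0.65] 306.09
195 [1.17 1.04 0.92 0.87 0.88 0.91 0.69 0.63 0.64 0.65 0.65 0.65 0.65] 304.99
196 [1.14 1.16 1.14 0.81 0.87 0.87 0.76 0.67 0.63 0.64 0.65 0.64 0.65] 305.01
-0.1 [308.2615 196.3186 308.0656 183.2867] dx/dv 0.015026336311460718
-0.05 [308.3826 196.1908 308.6356 182.7052] dx/dv -0.01875536910450432
0 [308.5035 196.0722 309.2029 182.1697] dx/dv -0.05030343876093671
0.05 [308.6239 195.9631 309.7661 181.6814] dx/dv -0.07997580855170588<stdin>:3: RuntimeWarning: divide by zero encountered in divide
```

```bash
cat > fithead.py <<'E'
from h import *
O={}
for c,roi,th in(("top",(312,188,23,24),85),("side",(281,173,19,18),60)):
    im=np.load(f"mid_{c}.npy"); u0,v0,w,h=roi; g=im[v0:v0+h,u0:u0+w].max(2)
    if c=="top": print(np.round(g).astype(int))
    t=cv2.resize(g,None,fx=4,fy=4,interpolation=cv2.INTER_CUBIC)<th
    n,l,st,_=cv2.connectedComponentsWithStats(t.astype(np.uint8)); k=1+np.argmax(st[1:,4])
    O[c]=(roi,cv2.resize((l==k).astype(float),(w,h),interpolation=cv2.INTER_AREA))
def hm(c,X,roi): return hullmask(c,X,roi)
def run(cs,yaw0,af,zt):
    f=lambda p:sum(((hm(c,hexp(p[0]/1e3,p[1]/1e3,.106,zt,p[2],af),O[c][0])-cv2.GaussianBlur(O[c][1],(0,0),.6))**2).sum() for c in cs)
    s=[558,-112.5,yaw0]
    r=minimize(f,s,method="Nelder-Mead",options=dict(initial_simplex=[s,[561,-112.5,yaw0],[558,-109,yaw0],[558,-112.5,yaw0+8]]))
    return r
for cs in(("top",),("side",),("side","top")):
  for af in(.0235,.025):
    for zt in (.132,):
      b=min((run(cs,y,af,zt) for y in(-20,0,20)),key=lambda r:r.fun); print(cs,af,zt,b.x,b.fun)
E
python3 fithead.py
```

```text
[[ 72  74  82  86  86  85  85  87  85  84  88  86  87  86  85  85  83  81
   76  73  72  74  71]
 [ 52  60 108 119 119 117 120 120 118 119 119 119 119 119 117 118 116  85
   63  52  54  54  51]
 [ 51  57 120 132 131 131 132 130 132 131 132 132 131 131 129 131 128  92
   64  52  50  50  49]
 [ 50  59 120 133 132 132 132 132 134 133 132 133 132 131 131 132 128  94
   61  52  51  51  50]
 [ 50  57 120 132 131 132 131 132 132 131 130 131 130 128 133 132 126  96
   58  49  52  49  51]
 [ 52  57 116 129 129 129 131 130 118 112 113 112 110 114 125 128 125 106
   63  50  49  51  50]
 [ 57  57 102 109 107 108 112  97  76  70  70  70  69  75  98 107 108  97
   69  59  58  58  59]
 [100  75 116 124 123 115 118  81  53  42  37  37  39  51  85 114 122 119
  108 103 104 103 103]
 [111  80 122 132 128 109  91  63  48  37  34  29  25  42  61  94 122 125
  118 116 116 116 115]
 [112  81 119 131 129 109  73  51  47  43  43  43  33  32  45  69 116 124
  118 114 114 114 113]
 [ 88  70 120 133 129  92  56  46  46  46  46  46  43  33  40  59 104 112
   99  98  98  96  96]
 [116  82 121 133 128  79  48  46
[... 979 characters left out ...]
 96  98  93 119 128 130 130 130
  130 130 131 130 132]
 [130 130 130 131 132 127 100  88  94  96  97  97  94 121 130 131 131 131
  129 130 129 130 130]
 [130 130 131 131 130 127 101  89  93  96  95  99  93 122 130 130 131 132
  130 131 131 130 130]]
('top',) 0.0235 0.132 [ 560.7804 -112.4358   -0.789 ] 0.7546976264841776
('top',) 0.025 0.132 [ 560.917  -112.5335   -0.2787] 3.1591915490835714
('side',) 0.0235 0.132 [ 565.8502 -117.549   -14.6729] 13.726267147811647
('side',) 0.025 0.132 [ 565.9335 -117.3099  -22.3879] 17.902973651910962
('side', 'top') 0.0235 0.132 [ 562.0905 -112.9018  -10.551 ] 22.543101068940587
('side', 'top') 0.025 0.132 [ 562.3467 -112.8281  -23.1156] 28.854944687361133
```

```bash
sed -i 's|im=np.load(f"mid_{c}.npy")|im=np.load("mid_top.npy") if c=="top" else cv2.imread("pics/side0.png").astype(float)|; s|if c=="top": print|if c=="side": print|' fithead.py; sed -i 's/for zt in (.132,)/for zt in (.130,.132,.134)/;s/in(.0235,.025)/in(.023,.024,.025)/' fithead.py; python3 fithead.py
```

```text
[[150 152 152 137 134 137 137 136  94  70  72  74  74  72  75  73  67  64
   72]
 [152 151 141 128 141 136 130  92  70  72  75  78  74  75  73  76  77  73
   80]
 [149 129 137 138 134 119  88  58  68  70  64  50  66  75  73  72  74  71
   83]
 [135 127 140 138 100  79  49  59  55  58  54  46  57  71  78  73  72  72
   74]
 [139 140 139  97  62  56  59  44  37  38  37  40  58  60  75  75  73  74
   67]
 [138 131  94  63  47  60  48  25  30  31  30  29  48  60  61  70  61  60
   67]
 [123  84  65  73  26  53  54  35  33  33  32  43  58  58  47  61  40  55
   66]
 [ 83  66 104 130  15  37  54  54  60  58  57  58  55  40  40  63  52  71
   74]
 [ 73 100 145 151  10  25  36  45  47  45  45  44  37  24  39  76  70  72
   86]
 [102 142 157 143   7  23  28  32  30  31  28  34  26  24  42  78  73  69
   89]
 [143 151 152 143  57  15  30  33  33  34  32  32  25  38  75  82  65  64
   85]
 [151 147 149 152 132  13  28  31  29  33  34  28  21  57 120 141 129 103
   87]
 [147 149 152 155 125  54  15  23  26  28  28  22  34  91 148 163 159 144
   72]
 [149 141 137 157 135 128  97  90  20  23  38  
[... 1660 characters left out ...]
de', 'top') 0.023 0.13 [ 562.5863 -113.4834   -4.9541] 22.840958616185674
('side', 'top') 0.023 0.132 [ 562.5403 -113.1614   -8.9996] 23.36316237008109
('side', 'top') 0.023 0.134 [ 561.7945 -112.449    -2.4593] 25.526134058549324
('side', 'top') 0.024 0.13 [ 561.9443 -113.1755    1.0286] 25.215526530636225
('side', 'top') 0.024 0.132 [ 561.8263 -112.8357   -0.598 ] 25.860673918954546
('side', 'top') 0.024 0.134 [ 561.2227 -112.483    -3.1038] 29.433517571555534
('side', 'top') 0.025 0.13 [ 561.915  -113.3815   -1.0286] 28.949600301703473
('side', 'top') 0.025 0.132 [ 561.8064 -112.7363    3.932 ] 30.017358048160315
('side', 'top') 0.025 0.134 [ 562.1204 -112.4766  -19.9161] 34.7633889669595
```

```bash
cat > fh2.py <<'E'
exec(open("fithead.py").read().split("def run")[0].replace('if c=="side": print','if 0: print'))
from scipy.optimize import minimize
V=P["top"]["view"]; print("cam",-V[:3,:3].T@V[:3,3])
for af in(.023,.024,.025):
  for z0 in(.106,.112,.118):
    f=lambda p:((np.maximum(hullmask("top",hexp(p[0]/1e3,p[1]/1e3,z0,.132,p[2],af),O["top"][0]),hullmask("top",hexp(p[0]/1e3,p[1]/1e3,.106,.12,p[2]+15,.018),O["top"][0]))-cv2.GaussianBlur(O["top"][1],(0,0),.6))**2).sum()
    b=None
    for y in(-20,-8,0,8,20):
        s=[560,-112.5,y]; r=minimize(f,s,method="Nelder-Mead",options=dict(initial_simplex=[s,[563,-112.5,y],[560,-109,y],[560,-112.5,y+8]]))
        if b is None or r.fun<b.fun:b=r
    print(af,z0,b.x,b.fun, [round(min(f([b.x[0],b.x[1],q]) for _ in[0]),2) for q in(-15,-10,-5,0,5,10,15)])
E
python3 fh2.py
```

```text
cam [0.3439 0.0092 1.3815]
0.023 0.106 [ 560.9081 -112.5994    0.3059] 0.5817017814823233 [np.float64(0.95), np.float64(0.74), np.float64(0.68), np.float64(0.6), np.float64(0.71), np.float64(0.8), np.float64(0.96)]
0.023 0.112 [ 560.2673 -112.2613    0.4313] 0.3772079821627278 [np.float64(0.77), np.float64(0.56), np.float64(0.46), np.float64(0.43), np.float64(0.52), np.float64(0.66), np.float64(0.8)]
0.023 0.118 [ 559.9253 -111.9781    0.3182] 0.684884979972642 [np.float64(1.11), np.float64(0.87), np.float64(0.8), np.float64(0.82), np.float64(0.89), np.float64(1.09), np.float64(1.21)]
0.024 0.106 [ 560.8456 -112.3625    2.045 ] 1.3398510470069995 [np.float64(2.05), np.float64(1.79), np.float64(1.49), np.float64(1.46), np.float64(1.47), np.float64(1.75), np.float64(2.0)]
0.024 0.112 [ 560.3897 -112.2412   -0.3328] 0.5389981382233715 [np.float64(1.18), np.float64(0.88), np.float64(0.68), np.float64(0.55), np.float64(0.7), np.float64(0.9), np.float64(1.11)]
0.024 0.118 [ 559.8281 -111.9734   -0.2752] 0.27131211451109766 [np.float64(0.83), np.float64(0.54), np.float64(0.37), np.float64(0.3), np.float64(0.45), np.float64(0.62), np.float64(0.93)]
0.025 0.106 [ 560.9222 -112.3688   -0.3322] 3.17249936476937 [np.float64(4.28), np.float64(3.78), np.float64(3.49), np.float64(3.27), np.float64(3.41), np.float64(3.88), np.float64(4.31)]
0.025 0.112 [ 560.5677 -112.3215   -0.3985] 1.7188386410181167 [np.float64(2.68), np.float64(2.33), np.float64(1.97), np.float64(1.79), np.float64(2.01), np.float64(2.32), np.float64(2.79)]
0.025 0.118 [ 559.9517 -111.9961   -0.6908] 0.8118242778995928 [np.float64(1.49), np.float64(1.26), np.float64(1.08), np.float64(0.91), np.float64(1.09), np.float64(1.34), np.float64(1.67)]
```

```bash
python3 -m jog '[{"rotation":[0,0,1],"travel":[0,1,-30],"jaw":1},{"rotation":[0,0,1],"travel":[0,1,-40],"jaw":1},{"rotation":[0,0,0],"travel":[0,0,-35],"jaw":0.6},{"rotation":[0,0,0],"travel":[0,0,-25],"jaw":0.3},{"rotation":[0,0,0],"travel":[0,0,-10],"jaw":0.2},{"rotation":[0,0,0],"travel":[0,0,0],"jaw":0.1},{"rotation":[0,0,0],"travel":[0,0,0],"jaw":-0.1}]' 20
python3 look.py p8 262,280,40 203,254,40
```

```text
time: 12.05
ee_pos: [0.4215, 0.2007, 0.1115]
tcp_rot: [-90.1, -0.0, 105.0]
wrist_force: [0.6, 0.4, 1.1]
opening: 0.0382
12.15
```

View pics/p8.png

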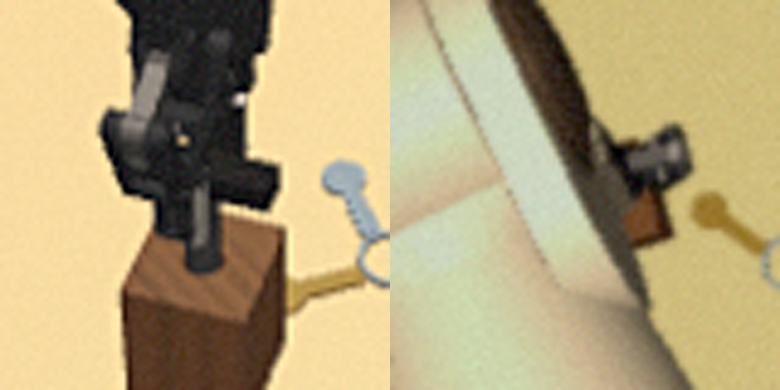

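```bash
python3 -m jog '[{"rotation":[0,0,0],"travel":[0,0,0],"jaw":-0.4},{"rotation":[0,0,0],"travel":[0,0,0],"jaw":-0.7},{"rotation":[0,0,0],"travel":[0,0,0],"jaw":-1},{"rotation":[0,0,0],"travel":[0,0,0],"jaw":-1},{"rotation":[0,0,0],"travel":[0,0,0],"jaw":-1}]' 25
python3 -c "
from h import *
o=bot.get_obs(); print(o['torque'],o['wrist_force'],o['ee_pos'],o['tcp_rot'],o['opening'])"
python3 look.py p9 262,280,40 203,254,40
```

```text
time: 12.78
ee_pos: [0.4212, 0.2006, 0.1107]
tcp_rot: [-90.0, 0.0, 105.0]
wrist_force: [0.5, -1.3, 4.8]
opening: 0.0161
[-0.2197  0.0214  0.0035] [ 0.5265 -1.3405  4.8475] [0.4212 0.2006 0.1107] [-90.0466   0.0006 104.9846] 0.01607270395739397
12.875
```

View pics/p9.png

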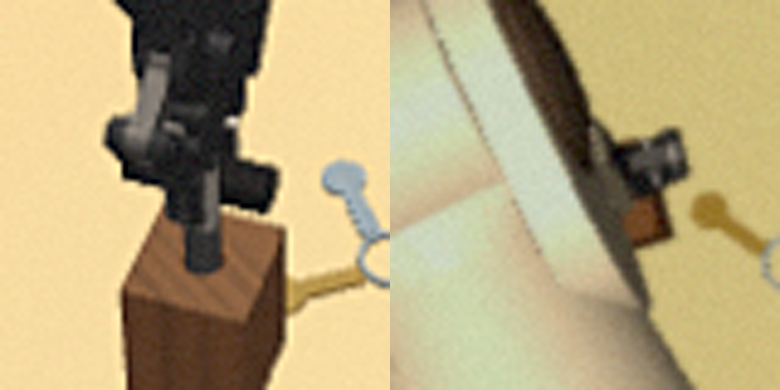

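```bash
python3 -m jog '[{"rotation":[0,0,0],"travel":[0,0,0],"jaw":-1},{"rotation":[0,0,0],"travel":[0,0,3],"jaw":-1},{"rotation":[0,0,0],"travel":[0,0,8],"jaw":-1},{"rotation":[0,0,0],"travel":[0,0,15],"jaw":-1},{"rotation":[0,0,0],"travel":[0,0,25],"jaw":-1},{"rotation":[0,0,0],"travel":[0,0,30],"jaw":-1},{"rotation":[0,0,0],"travel":[0,0,34],"jaw":-1},{"rotation":[0,0,0],"travel":[0,0,0],"jaw":-1}]' 60
python3 -c "
from h import *
o=bot.get_obs(); print(o['torque'],o['wrist_force'],o['ee_pos'],o['tcp_rot'],o['opening'])"
python3 look.py p10 262,250,60 203,254,60
```

```text
time: 13.88
ee_pos: [0.4219, 0.201, 0.2286]
tcp_rot: [-90.3, -0.1, 105.0]
wrist_force: [0.5, 0.6, -1.4]
opening: 0.0159
[-0.0253  0.0424 -0.0085] [ 0.5102  0.5816 -1.4194] [0.4219 0.201  0.2286] [-90.2667  -0.0526 104.9895] 0.01586342651236807
13.975
```

View pics/p10.png

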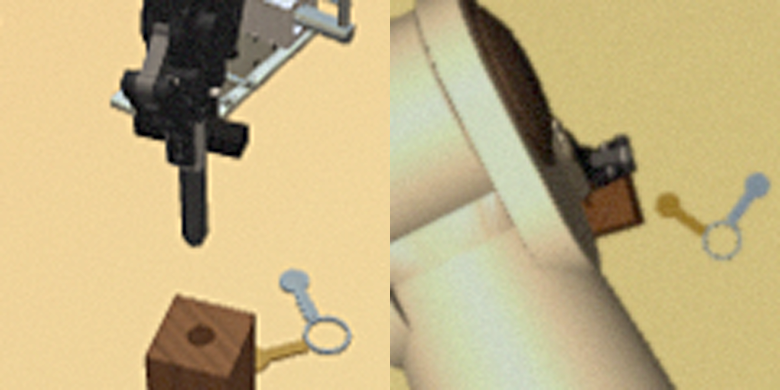

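```bash
python3 -m jog '[{"rotation":[0,0,-2],"travel":[9,-22,0],"jaw":-1},{"rotation":[0,0,-2],"travel":[11,-26,0],"jaw":-1},{"rotation":[0,0,-2],"travel":[12,-27,0],"jaw":-1},{"rotation":[0,0,-2],"travel":[12,-27,0],"jaw":-1},{"rotation":[0,0,-2],"travel":[12,-27,0],"jaw":-1},{"rotation":[0,0,-2],"travel":[12,-27,0],"jaw":-1},{"rotation":[0,0,-2],"travel":[12,-27,0],"jaw":-1},{"rotation":[0,0,-1],"travel":[12,-27,0],"jaw":-1}]'
python3 -m jog '[{"rotation":[0,0,0],"travel":[12,-27,0],"jaw":-1},{"rotation":[0,0,0],"travel":[12,-26,0],"jaw":-1},{"rotation":[0,0,0],"travel":[11,-25,0],"jaw":-1},{"rotation":[0,0,0],"travel":[11,-25,0],"jaw":-1},{"rotation":[0,0,0],"travel":[0,0,0],"jaw":-1},{"rotation":[0,0,0],"travel":[0,0,0],"jaw":-1}]'
python3 look.py p11 290,175,40 323,205,40
python3 -c "
from h import *
o=bot.get_obs(); print(o['torque'],o['wrist_force'],o['ee_pos'],o['tcp_rot'],o['q'])"
```

```text
time: 14.98
ee_pos: [0.5128, -0.0104, 0.2241]
tcp_rot: [-89.9, -0.0, 89.9]
wrist_force: [1.0, 1.0, -0.8]
opening: 0.0158
time: 15.72
ee_pos: [0.5584, -0.1121, 0.2244]
tcp_rot: [-89.9, -0.0, 90.0]
wrist_force: [0.3, 0.2, -1.0]
opening: 0.0159
15.825
[ 0.0124 -0.0197 -0.0148] [ 0.3445  0.6656 -0.3606] [ 0.5586 -0.1118  0.2251] [-89.9698  -0.0141  90.0303] [-11.3178   7.623   12.2668  94.6763   0.0079 -11.3482]
```

View pics/p11.png

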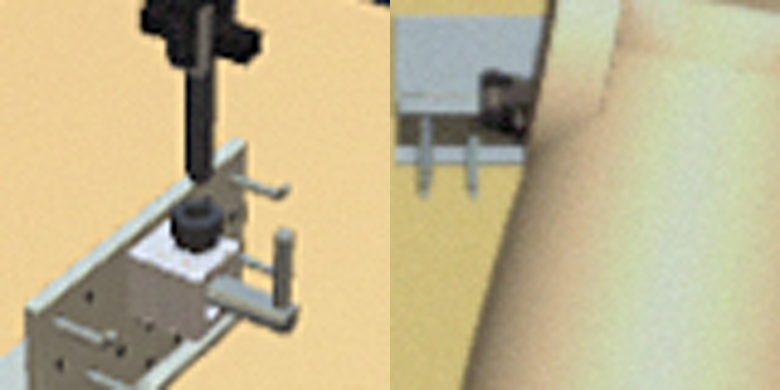

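```bash
cat > zoom.py <<'E'
import sys; from h import *
tag,u,v,w,n=sys.argv[1],*map(int,sys.argv[2:6])
im=np.mean([bot.camera("side").astype(float) for _ in range(n)],0); np.save(f"{tag}.npy",im)
c=im[v-w:v+w,u-w:u+w,::-1]
cv2.imwrite(f"pics/{tag}.png",np.clip(cv2.resize(c,(600,600),interpolation=cv2.INTER_CUBIC)*2.5,0,255).astype(np.uint8))
o=bot.get_obs(); print(o["time"],o["ee_pos"],o["tcp_rot"])
E
python3 zoom.py p12 290,  2>/dev/null; python3 zoom.py p12 290 172 20 6; python3 - <<'E'
from h import *
im=np.load("p12.npy").max(2)
print("cols 280..300"); 
for v in range(150,192): print(v,np.round(im[v,280:301]).astype(int))
E
```

```text
16.125 [ 0.5589 -0.1121  0.2254] [-90.0128   0.0014  90.0165]
cols 280..300
150 [149 148 148 149 149 155 152 109  22  41  46  40  23  60 130 155 150 148
 149 149 150]
151 [148 148 148 149 148 152 150 111  16  26  28  29  25  62 133 155 150 148
 149 148 148]
152 [148 149 149 148 148 152 150 110  19  27  30  31  23  64 135 155 149 148
 148 148 149]
153 [148 149 148 148 149 151 150 112  15  27  29  30  24  63 135 154 149 149
 147 148 148]
154 [149 149 148 148 148 151 149 112  18  28  29  31  25  63 134 154 149 149
 149 148 148]
155 [149 148 148 149 149 151 150 111  16  26  30  31  24  63 135 155 150 149
 148 148 148]
156 [148 148 148 149 148 151 150 112  17  29  31  31  24  64 134 155 149 148
 148 149 148]
157 [148 148 148 149 149 152 150 111  14  29  30  30  22  64 134 154 148 149
 148 148 148]
158 [148 148 148 148 149 152 150 112  16  28  31  29  24  63 134 154 150 149
 148 148 148]
159 [148 148 149 148 148 152 149 112  16  29  30  30  27  64 134 154 150 148
 148 149 148]
160 [148 149 147 149 148 150 150 112  18  30  32  29  23  63 133 154 149 149
 148 148 148]
161 [148 149 148 148 14
[... 2097 characters left out ...]
8  11  24  31  32  30  32  29  21  56 119 137 128
 102  86 131]
185 [147 145 147 150 154 124  52  16  24  27  28  25  21  32  89 147 163 158
 142  71 126]
186 [146 146 141 136 156 135 125  96  88  22  22  36  78 107 139 146 132 126
 102  74 129]
187 [152 148 132 135 140 142 151 140 141 120 106 129 135 143 153 147 103  87
  73  88 116]
188 [114 131 148 148 141 144 150 132 132 152 141 149 148 151 149 114  81  69
  73  72  99]
189 [ 82  91 111 135 159 156 150 137 130 139 138 148 149 145 103  82  70  74
  72  76 105]
190 [ 78  76  76  92 106 118 142 156 147 143 144 152 127  90  74  68  66  79
  72  94 149]
191 [ 80  80  78  74  70  84  96 109 134 161 160 152  81  68  83  76  86  81
  68  96 162]
```

View pics/p12.png

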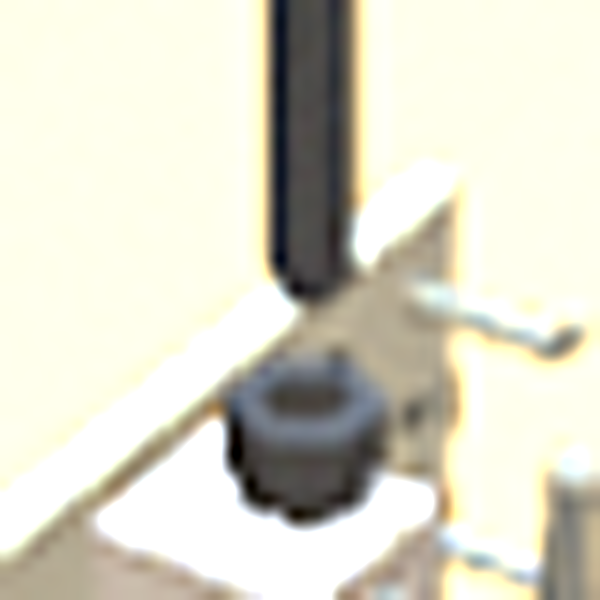

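```bash
python3 - <<'E'
from h import *
for z in(.130,.132,.134):print("mouth",z,proj("side",[.5598,-.1122,z]))
for z in(.19,.1549,.153):print("shank",z,proj("side",[.5589,-.1121,z]))
print("shank hull", [proj("side",hexp(.5589,-.1121,.165,.165,0,.014))[:,0].min(),proj("side",hexp(.5589,-.1121,.165,.165,0,.014))[:,0].max()])
print("headhull",[f(proj("side",hexp(.5598,-.1122,.132,.132,0,.025))[:,0]) for f in(min,max)])
J=[proj("side",np.array([.5598,-.1122,.132])+d)[0]-proj("side",[.5598,-.1122,.132])[0] for d in np.eye(3)*.001]; print(np.array(J))
E
```

```text
mouth 0.13 [[290.7678 178.7182]]
mouth 0.132 [[290.7799 178.0692]]
mouth 0.134 [[290.7919 177.4189]]
shank 0.19 [[291.4234 158.7269]]
shank 0.1549 [[291.1962 170.66  ]]
shank 0.153 [[291.1842 171.2926]]
shank hull [np.float64(288.0644096933645), np.float64(294.4598632003816)]
headhull [np.float64(285.18117547616527), np.float64(296.38759000833545)]
[[-0.3264 -0.1202]
 [-0.211   0.1791]
 [ 0.006  -0.325 ]]
```

```bash
python3 -m jog '[{"rotation":[0,0,0],"travel":[0,0,-8],"jaw":-1},{"rotation":[0,0,0],"travel":[0,0,-8],"jaw":-1},{"rotation":[0,0,0],"travel":[0,0,-2],"jaw":-1},{"rotation":[0,0,0],"travel":[0,0,0],"jaw":-1}]'; python3 zoom.py p13 290 175 16 3
```

```text
time: 16.62
ee_pos: [0.5588, -0.1125, 0.207]
tcp_rot: [-90.0, -0.0, 90.0]
wrist_force: [-0.2, -0.6, -0.6]
opening: 0.016
16.775 [ 0.559  -0.1125  0.2076] [-90.022    0.0074  89.9861]
```

View pics/p13.png

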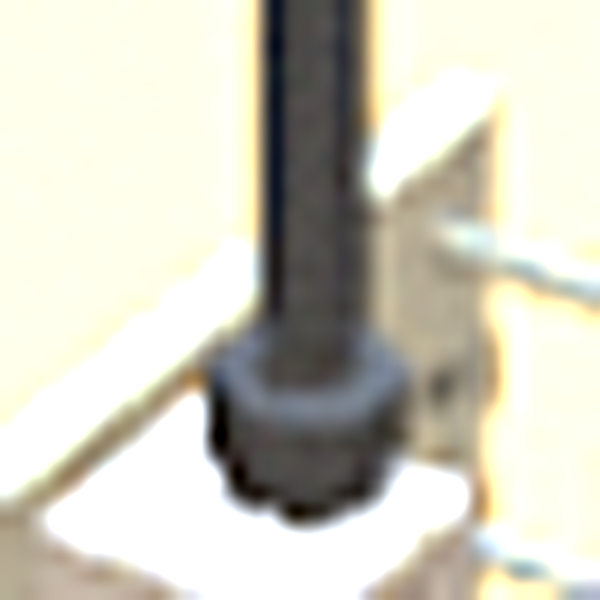

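```bash
cat > st.py <<'E'
from h import *
o=bot.get_obs(); print(o['torque'],o['wrist_force'],o['ee_pos'],o['tcp_rot'],o['opening'])
E
python3 -m jog '[{"rotation":[0,0,0],"travel":[0.4,0,-2],"jaw":-1},{"rotation":[0,0,0],"travel":[0,0,-2],"jaw":-1},{"rotation":[0,0,0],"travel":[0,0,0],"jaw":-1}]'; python3 st.py
python3 -m jog '[{"rotation":[0,0,0],"travel":[0,0,-1],"jaw":-1},{"rotation":[0,0,0],"travel":[0,0,-1],"jaw":-1},{"rotation":[0,0,0],"travel":[0,0,0],"jaw":-1}]'; python3 st.py
```

```text
time: 17.15
ee_pos: [0.5593, -0.1125, 0.203]
tcp_rot: [-90.0, -0.0, 90.0]
wrist_force: [0.6, 0.0, -0.7]
opening: 0.0157
[0.0068 0.0231 0.005 ] [ 0.6431  0.0294 -0.6631] [ 0.5593 -0.1125  0.203 ] [-89.9825  -0.0029  89.9897] 0.015701570272079888
time: 17.52
ee_pos: [0.5593, -0.1125, 0.2012]
tcp_rot: [-90.0, -0.0, 90.0]
wrist_force: [0.1, 0.0, -1.2]
opening: 0.0158
[0.0532 0.0204 0.0386] [ 0.0671  0.0436 -1.1963] [ 0.5593 -0.1125  0.2012] [-89.9918  -0.0016  89.9897] 0.015758749232046735
```

```bash
for i in 1 2; do python3 -m jog '[{"rotation":[0,0,0],"travel":[0,0,-1],"jaw":-1},{"rotation":[0,0,0],"travel":[0,0,-1],"jaw":-1},{"rotation":[0,0,0],"travel":[0,0,0],"jaw":-1}]' >/dev/null; python3 st.py; done
```

```text
[ 0.0156 -0.0434 -0.0155] [-0.1491  0.7379 -0.7022] [ 0.5593 -0.1125  0.1991] [-89.9857  -0.0019  89.9886] 0.015935978721510712
[0.0143 0.0377 0.0172] [ 0.275   0.4068 -1.1355] [ 0.5593 -0.1125  0.1972] [-89.9909   0.0008  89.9905] 0.0157314400814412
```

```bash
for i in 1 2 3; do python3 -m jog '[{"rotation":[0,0,0],"travel":[0,0,-1],"jaw":-1},{"rotation":[0,0,0],"travel":[0,0,-1],"jaw":-1},{"rotation":[0,0,0],"travel":[0,0,0],"jaw":-1}]' >/dev/null; python3 st.py; done; python3 zoom.py p14 290 175 20 3
```

```text
[-0.0213 -0.0068 -0.0034] [-0.5902  0.0009 -1.2506] [ 0.5593 -0.1125  0.1952] [-89.9914   0.0005  89.9889] 0.01569061153971298
[ 0.0514  0.008  -0.018 ] [ 0.5585 -0.2971 -0.2106] [ 0.5593 -0.1125  0.1932] [-89.9919   0.0018  89.9927] 0.015889601715039153
[-0.0587 -0.0274 -0.0251] [-0.4821  0.5673 -0.7819] [ 0.5593 -0.1125  0.1912] [-89.9946   0.0007  89.9864] 0.016112289742015905
19.55 [ 0.5594 -0.1125  0.1913] [-90.0022   0.0021  89.9918]
```

View pics/p14.png

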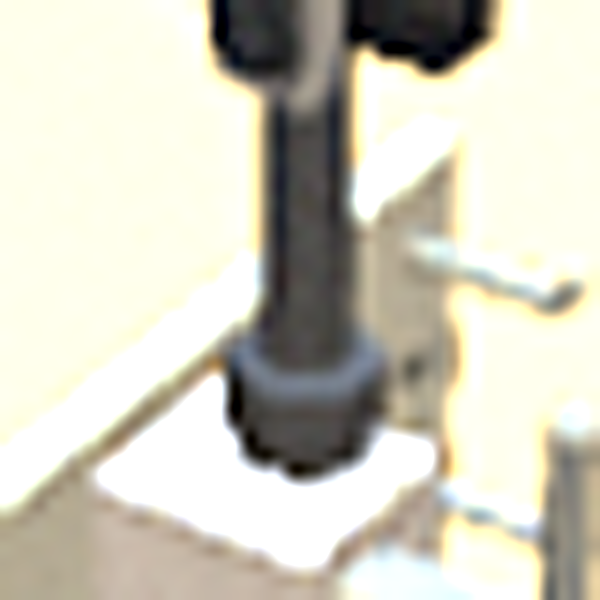

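```bash
cat > tq.py <<'E'
import sys
from h import *
n=int(sys.argv[1]) if len(sys.argv)>1 else 6
T=[];E=[];F=[]
for i in range(n):
    o=bot.get_obs(); T.append(o['torque']); E.append(o['joint_efforts'][5]); F.append(o['wrist_force'])
    bot.camera("side")
T=np.array(T); print("t",o['time'],"Mz",np.round(T[:,2],3),"mean",T[:,2].mean().round(4),"Mxy",T[:,:2].mean(0),"J6",np.mean(E).round(4),np.round(E,3),"F",np.mean(F,0).round(2),"z",o['ee_pos'][2].round(4),"yaw",o['tcp_rot'][2].round(2))
E
python3 tq.py 6
python3 -m jog '[{"rotation":[0,0,-4],"travel":[0,0,-0.2],"jaw":-1},{"rotation":[0,0,-4],"travel":[0,0,-0.3],"jaw":-1},{"rotation":[0,0,-4],"travel":[0,0,-0.3],"jaw":-1}]' 60; python3 tq.py 5
python3 -m jog '[{"rotation":[0,0,-3],"travel":[0,0,-0.3],"jaw":-1},{"rotation":[0,0,-3],"travel":[0,0,-0.3],"jaw":-1}]' 60; python3 tq.py 5
```

```text
t 19.8 Mz [ 0.032 -0.016  0.016 -0.049  0.022  0.014] mean 0.0032 Mxy [0.0168 0.0045] J6 -0.0001 [-0. -0. -0. -0. -0. -0.] F [ 0.02 -0.09 -1.19] z 0.1913 yaw 89.99
time: 20.23
ee_pos: [0.5596, -0.1125, 0.1908]
tcp_rot: [-90.0, -0.0, 77.9]
wrist_force: [0.3, -0.7, 1.9]
opening: 0.016
t 20.425 Mz [0.147 0.047 0.09  0.068 0.119] mean 0.0942 Mxy [-0.0369 -0.1458] J6 0.0604 [-0.775 -0.484  0.902  0.457  0.202] F [ 0.43 -0.27  0.91] z 0.1907 yaw 78.09
time: 20.72
ee_pos: [0.5596, -0.1125, 0.1903]
tcp_rot: [-90.0, -0.0, 72.0]
wrist_force: [1.1, -0.7, 2.3]
opening: 0.0157
t 20.925 Mz [0.125 0.109 0.121 0.082 0.145] mean 0.1166 Mxy [ 0.0409 -0.2057] J6 0.0662 [-0.56  -0.329  0.696  0.357  0.167] F [ 0.86 -0.17  2.26] z 0.1902 yaw 72.09
```

```bash
for i in 1 2 3; do python3 -m jog '[{"rotation":[0,0,-3],"travel":[0,0,-0.25],"jaw":-1},{"rotation":[0,0,-3],"travel":[0,0,-0.25],"jaw":-1}]' 60 >/dev/null; python3 tq.py 8; done
```

```text
t 21.575 Mz [0.105 0.104 0.098 0.138 0.033 0.141 0.075 0.089] mean 0.0978 Mxy [ 0.1016 -0.3308] J6 0.0672 [-0.563 -0.335  0.69   0.352  0.162  0.092  0.071  0.069] F [0.92 0.44 4.39] z 0.1896 yaw 66.05
t 22.225 Mz [0.145 0.089 0.08  0.045 0.05  0.113 0.019 0.093] mean 0.0793 Mxy [ 0.1814 -0.4679] J6 0.0538 [-0.57  -0.37   0.695  0.31   0.163  0.063  0.067  0.072] F [1.98 0.77 4.96] z 0.1891 yaw 60.06
t 22.875 Mz [0.116 0.197 0.097 0.033 0.095 0.087 0.062 0.106] mean 0.0991 Mxy [ 0.2479 -0.5688] J6 0.0504 [-0.571 -0.343  0.656  0.29   0.127  0.084  0.08   0.08 ] F [2.01 0.94 5.23] z 0.1886 yaw 54.08
```

```bash
python3 -m jog '[{"rotation":[0,0,-3],"travel":[0.3,0.2,0.2],"jaw":-1},{"rotation":[0,0,-3],"travel":[0,0,0],"jaw":-1}]' 60 >/dev/null; python3 tq.py 8;  python3 -m jog '[{"rotation":[0,0,-3],"travel":[0.1,0.1,-0.2],"jaw":-1},{"rotation":[0,0,-3],"travel":[0,0,-0.2],"jaw":-1}]' 60 >/dev/null; python3 tq.py 8
```

```text
t 23.525 Mz [0.171 0.168 0.162 0.169 0.163 0.154 0.118 0.136] mean 0.1552 Mxy [ 0.1003 -0.6087] J6 0.1309 [-0.506 -0.258  0.755  0.413  0.223  0.154  0.134  0.133] F [2.21 0.29 2.03] z 0.1884 yaw 48.05
t 24.175 Mz [0.296 0.214 0.162 0.169 0.13  0.191 0.169 0.149] mean 0.185 Mxy [ 0.021  -0.6568] J6 0.1614 [-0.438 -0.247  0.776  0.443  0.254  0.183  0.162  0.159] F [ 2.38 -0.04  1.16] z 0.1881 yaw 42.04
```

```bash
python3 -m jog '[{"rotation":[0,0,-2],"travel":[0.3,0,-0.1],"jaw":-1},{"rotation":[0,0,-2],"travel":[0.3,0,-0.2],"jaw":-1}]' 60 >/dev/null; python3 tq.py 8
```

```text
t 24.825 Mz [0.279 0.262 0.233 0.24  0.265 0.273 0.223 0.238] mean 0.2517 Mxy [-0.0567 -0.1303] J6 0.227 [-0.216 -0.082  0.644  0.433  0.308  0.257  0.239  0.233] F [ 0.65 -0.47  1.9 ] z 0.1879 yaw 38.0
```

```bash
python3 tq.py 8; python3 -m jog '[{"rotation":[0,0,-1],"travel":[0,0,-0.1],"jaw":-1},{"rotation":[0,0,-1],"travel":[0,0,-0.1],"jaw":-1}]' 60 >/dev/null; python3 tq.py 14
```

```text
t 25.225 Mz [0.242 0.201 0.264 0.223 0.238 0.244 0.233 0.27 ] mean 0.2396 Mxy [-0.0814 -0.0063] J6 0.2323 [0.231 0.231 0.232 0.232 0.233 0.233 0.233 0.233] F [ 0.   -0.68  2.14] z 0.1879 yaw 37.99
t 26.175 Mz [0.246 0.286 0.299 0.218 0.255 0.252 0.214 0.26  0.284 0.268 0.249 0.271
 0.291 0.297] mean 0.2635 Mxy [-0.088   0.0466] J6 0.258 [0.042 0.106 0.465 0.359 0.296 0.271 0.262 0.259 0.258 0.258 0.258 0.259
 0.259 0.259] F [-0.35 -0.33  3.43] z 0.1877 yaw 35.99
```

```bash
python3 -m jog '[{"rotation":[0,0,-0.7],"travel":[0,0,0],"jaw":-1},{"rotation":[0,0,-0.7],"travel":[0,0,0],"jaw":-1}]' 60 >/dev/null; python3 tq.py 14
```

```text
t 27.125 Mz [0.29  0.317 0.283 0.328 0.271 0.296 0.3   0.329 0.268 0.287 0.283 0.276
 0.268 0.275] mean 0.2908 Mxy [-0.047  -0.0421] J6 0.2787 [0.127 0.173 0.424 0.35  0.306 0.288 0.281 0.279 0.279 0.279 0.279 0.279
 0.279 0.279] F [ 0.05 -0.16  3.3 ] z 0.1876 yaw 34.59
```

```bash
python3 -m jog '[{"rotation":[0,0,0],"travel":[0,0,0],"jaw":-0.55},{"rotation":[0,0,0],"travel":[0,0,0],"jaw":-0.3},{"rotation":[0,0,0],"travel":[0,0,0],"jaw":0},{"rotation":[0,0,0],"travel":[0,0,0],"jaw":0.2},{"rotation":[0,0,0],"travel":[0,0,0],"jaw":0.2}]' 20; python3 zoom.py p15 290 170 26 2
```

```text
time: 27.8
ee_pos: [0.5603, -0.1122, 0.1877]
tcp_rot: [-90.0, 0.0, 34.6]
wrist_force: [-0.7, 0.1, 0.0]
opening: 0.0512
27.9 [ 0.5604 -0.1122  0.1877] [-90.0029  -0.0025  34.5874]
```

View pics/p15.png

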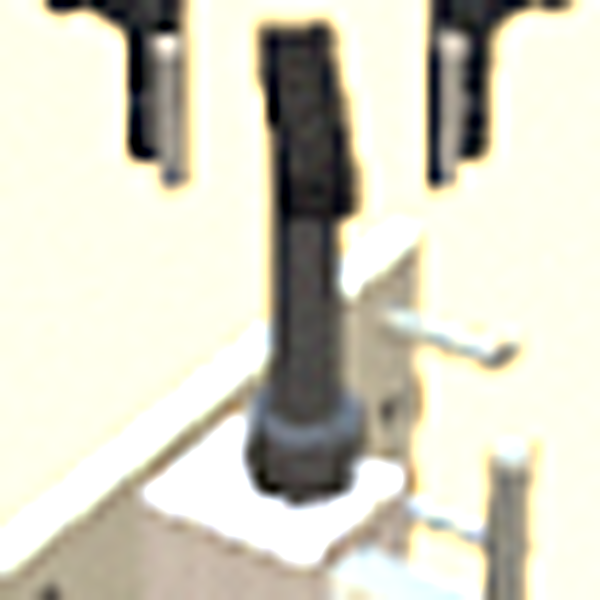

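```bash
python3 -m jog '[{"rotation":[0,0,0],"travel":[0,0,5],"jaw":0.2},{"rotation":[0,0,0],"travel":[0,0,15],"jaw":0.2},{"rotation":[0,0,0],"travel":[0,0,30],"jaw":0.2},{"rotation":[0,0,0],"travel":[0,0,40],"jaw":0.2},{"rotation":[0,0,0],"travel":[-20,-20,20],"jaw":0.2},{"rotation":[0,0,0],"travel":[-25,-30,0],"jaw":0.2},{"rotation":[0,0,0],"travel":[-25,-30,0],"jaw":0.2},{"rotation":[0,0,0],"travel":[-25,-30,0],"jaw":0.2}]'
python3 -m jog '[{"rotation":[0,0,0],"travel":[-25,-30,0],"jaw":0.2},{"rotation":[0,0,0],"travel":[-25,-30,0],"jaw":0.2},{"rotation":[0,0,0],"travel":[-25,-30,0],"jaw":0.2},{"rotation":[0,0,0],"travel":[-10,-15,0],"jaw":0.2},{"rotation":[0,0,0],"travel":[0,0,0],"jaw":0.2}]'
python3 - <<'E'
from h import *
for c in ("side","top"):
    im=np.mean([bot.camera(c).astype(float) for _ in range(3)],0); np.save(f"end_{c}.npy",im)
a=np.load("end_side.npy")[130:220,250:340,::-1];b=np.load("end_top.npy")[160:250,280:370,::-1]
f=lambda a:cv2.resize(np.clip(a*1.6,0,255).astype(np.uint8),(400,400),interpolation=2)
cv2.imwrite("pics/end.png",np.hstack([f(a),f(b)]))
a=np.load("end_side.npy");q=a[...,2]/a[...,0]
for v in (182,183,184,185,186,187,192,193):
    w=np.clip(q[v,303:316]-.68,0,None);print(v,(w*np.arange(303,316)).sum()/w.sum())
t=np.load("end_top.npy");cv2.imwrite("pics/endtop.png",t[:,:,::-1]);cv2.imwrite("pics/endside.png",a[:,:,::-1])
E
```

```text
time: 28.9
ee_pos: [0.4646, -0.223, 0.299]
tcp_rot: [-90.1, -0.0, 34.6]
wrist_force: [-0.1, 0.2, -0.4]
opening: 0.0515
time: 29.52
ee_pos: [0.3801, -0.3278, 0.2983]
tcp_rot: [-90.0, -0.0, 34.5]
wrist_force: [1.1, 0.0, -0.2]
opening: 0.0513
182 307.96489650269405
183 307.8498559928591
184 307.7714788107167
185 307.69716881701044
186 307.6389264647003
187 307.5080074478265
192 307.30830789046456
193 307.20528688619675<stdin>:7: RuntimeWarning: divide by zero encountered in divide
<stdin>:7: RuntimeWarning: invalid value encountered in divide
[ WARN:0@6.619] global loadsave.cpp:1063 imwrite_ Unsupported depth image for selected encoder is fallbacked to CV_8U.
```

View pics/end.png

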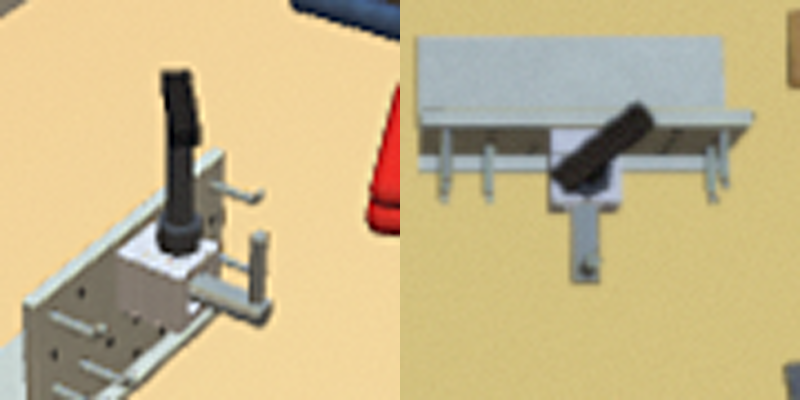

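View pics/endtop.png

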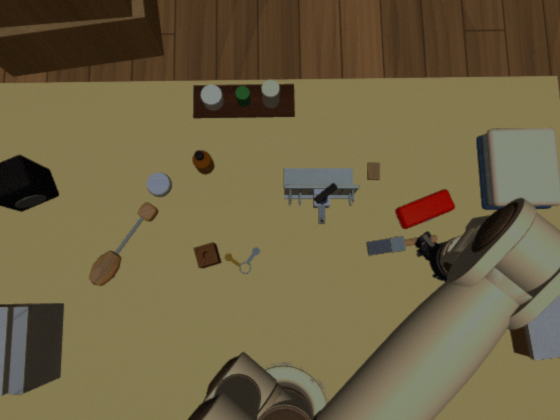

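```bash
python3 -c "
from workcell import bot
print(bot.job_done())"
```

```text
the job is handed in; nothing more can be done
None
```

I turned the hook upright, tightened the setscrew with the hex key, and left the key standing in the screw. The job was handed in at about 30 s of the 72 s allowed; no verdict is reported.

- **Hook:** I closed the jaws around the prong, centred over the shaft axis, which stood it up. From the side camera it was within about 0.02 rad of straight up, and it read the same after tightening.
- **Key:** it went into the socket on the first descent with no contact force, to an estimated depth of about 11 mm.
- **Tightening:** I turned the hand about 55° clockwise in all. Torque while the screw ran free read about 0.08 to 0.12 N m, and I stopped at a held torque of about 0.28 N m. That is 0.13 to 0.18 N m more for any thread friction between 0.1 and 0.15 N m, which is snug and not forced.
- **Last checks:** the final pictures show the key upright in the screw with the gripper well clear. The bystanders show in the same places as in the first picture, apart from the clothes brush handle, which the arm partly hid from the top camera.

**Less certain:**
- The free-running torque readings scattered by about 0.02 N m, and a sideways force of about 2 N on the key disturbed some readings between 66° and 42° of hand yaw, until I took it out. If the free torque was really as low as 0.08 N m, the margin used would be about 0.2 N m, the top of the snug range.
- Side-camera positions were off by about 1 to 2 mm from the robot's own coordinates, so I placed the key by comparing it with the socket in the same picture.

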